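Slot a plaster mould into the packed drying rack

TASK

Take the tall pale-green plaster mould with the wooden grip tab out of its plywood stand and push it, tab up, into the packed row in the wooden drying rack, directly beside the red terracotta mould on the side towards the blue sprung end board. Ease its wedge foot in so that the neighbours and the blue board are nudged apart and stay standing, press it fully home until it rests on the rack's floor, upright and square with the row, and let go. Plaster chips, so press gently (about 2 kg of force at most), and leave the leaf mould, bowl and knife where they are.

Things in the scene. Friction and masses are not known exactly. Their poses are not given: they have to be found in the camera images.
- mould: The mould to put away: pale-green slab 22 mm thick (y), 60 wide (x), 100 tall, round cream inlay on both faces, light-wood grip tab on top (16 mm in y, 50 in x, 100 to 146 mm above the origin). Its lowest 24 mm tapers like a wedge from 22 mm to an 8 mm wide flat foot. Origin: centre of the foot's underside; z up. 0.2 to 0.34 kg. Symmetric under a half turn about z.
- stand: Fixed plywood stand 116 x 66 x 45 mm with a slot 68 x 26 mm (x by y), slot floor 10 mm above the table, in which the mould stands loosely. Origin: centre of its underside.
- rack: Fixed wooden rack, 124 (x) by 200 mm (y). The row runs along y: end wall (inner face y = -45, top z = 106), four moulds on two runners (inner edges x = +-36, top z = 30), blue end board. Side rails top z = 50. Between the runners lies the floor for the new mould, shimmed to an unknown height: top anywhere from z = 14 to 28 mm, to be felt for. Origin: underside, middle of the row at rest; z up.
- end_board (a joint): Blue end board (98 x 12 x 74 mm, top at z = 104 mm in the rack); slides along the rack's +y: 0 at rest (face at rack y = +46 mm), up to 0.03 m when pushed back, against springs of 8 N at 0 rising 0.08 N per mm. The row has too little slack for the new mould: the board must go back about 7 mm. Plaster slides easily on plaster and rack (friction about 0.3).
- red_mould: Red terracotta mould in the row: 19 mm thick (y), 90 wide (x), 80 tall, top edge fully rounded, 0.2 kg, loose; first, second or third from the fixed wall. Gaps in the row are 3 mm, pitch 22 mm. The new mould goes on its rack +y side. It can yield to the wall only by the few mm of gaps behind it, so the new mould must yield to +y as it goes in. Origin: centre of the underside.
- pale_mould_a: Pale-green mould in the row, same shape as the red one; its place varies among the first three.
- pale_mould_b: Cream mould in the row, same shape as the red one; its place varies among the first three.
- pale_mould_c: Pale-green mould in the row, same shape as the red one; always next to the blue end board.
- leaf_mould: Bystander: U-shaped plaster press mould lying flat, about 130 x 100 x 30 mm. Origin: near its middle, underside.
- bowl: Bystander: terracotta bowl, rim radius 50 mm, 50 mm tall. Origin: centre of its underside.
- trimming_knife: Bystander: trimming knife lying flat, 200 mm long, wooden handle. Origin: near its middle, underside.

How it is judged:
On the way, in this order (a step that is already met when the one before it is completed fails the run):
1. the mould is lifted clear of its stand (height (world z) of mould above 0.055 m), for 0.1 s.
2. the mould's foot is in the row beside the red mould, on the blue board's side (z of mould in the frame of rack below 0.094 m and y of mould in the frame of red_mould between 0.006 and 0.03 m and horizontal distance between mould and red_mould below 0.035 m), for 0.1 s.
At the end, for the whole second after the job is handed in: Mould released, at rest, its foot resting on the rack's floor (over 0.4 N), upright to 0.08 rad, square to 0.12, next to the red mould on the blue board's side (centres 15-27 mm apart along the row, 30 overall), board back over 4 mm; the others within 4 mm of the runners, upright to 0.12 rad (contact force between mould and rack above 0.4 N and z of mould in the frame of rack below 0.0315 m and angle between mould's own z axis and vertical below 0.08 rad and angle between the x axis of mould and the x axis of rack, either way round below 0.12 rad and y of mould in the frame of red_mould between 0.015 and 0.027 m and horizontal distance between mould and red_mould below 0.03 m and value of joint end_board above 0.004 m and angle between each of red_mould, pale_mould_a, pale_mould_b, pale_mould_c's own z axis and vertical below 0.12 rad and z of each of red_mould, pale_mould_a, pale_mould_b, pale_mould_c in the frame of rack below 0.034 m and linear speed of mould below 0.01 m/s); the robot touches nothing.
It fails at once if a mould of the row is toppled (leans more than 0.35 rad) (angle between any of red_mould, pale_mould_a, pale_mould_b, pale_mould_c's own z axis and vertical above 0.35 rad).
It fails at once if the mould is pressed against a neighbour or the rack with more than 30 N (contact force between mould and red_mould above 30 N or contact force between mould and pale_mould_a above 30 N or contact force between mould and pale_mould_b above 30 N or contact force between mould and pale_mould_c above 30 N or contact force between mould and rack above 30 N).
It fails at once if the leaf mould, bowl or knife is moved more than 20 mm (distance of any of leaf_mould, bowl, trimming_knife from where it was at the start of the episode above 0.02 m).
It also fails if it takes over 72 s, if anything falls off the work surface, if the arm or the gripper's body presses on something with over 40 N, if the wrist force passes 120 N, or if a joint passes its speed limit or range.

ROBOT

A 6-joint arm with a two-finger parallel gripper is mounted at the origin on the work surface. World frame = base frame: x ahead of the robot, y to its left, z up, the work surface at z = 0. Lengths are in m, angles in rad, forces in N, time in s.
With the tool pointing down it reaches from about 0.25 to 0.725 m from the base axis. Payload 4 kg.
Tool frame: the origin (TCP) lies on the centre line of the jaws, within the pads' length; the fingertips stand 17 mm ahead of it and the grasp point (between the pads) lies 2 mm behind it; z points along the fingers, y is the line along which they close (so a half turn about z gives the same grasp; the last joint's range is limited). The gripper opens to 85 mm and grips with 20 to 120 N. Pads are 22 mm wide; open, the fingers measure 114 mm over their backs; the gripper's body (76 mm by 85 mm) begins 54 mm behind the grasp point. The pads swing forward as they close: fully open they stand 13 mm farther back than shut.
Start: joints at [-1.189, 0.241, 0.005, 1.335, 0, 1.571], TCP at [0.186, -0.464, 0.248] pointing down, gripper open.
Joint ranges: [-2.72, 2.72], [-1.05, 1.87], [-1.09, 1.28], [-1.99, 2.15], [-1.42, 1.44], [-3.14, 3.14]. Speed limits (rad/s): [2.79, 2.79, 3.14, 3.14, 3.14, 3.14].

INTERFACE

Orientations are given as a unit quaternion [x, y, z, w].
In Python, from workcell import bot, camera, get_calibration gives the robot as it stands.
- The arm moves only by the tool apply_moves, never from a script. Its argument "steps" is a list of rows, each a list of 3 entries, a list of its own where there are three numbers: the shift along the tool's x, y, z as a fraction of full scale, then the turn, a rotation vector about the tool's x, y, z as a fraction of full scale, then the opening, from 0 (shut) to 1 (fully open). A call has exactly 8 rows; each row shifts and turns the commanded pose from where the row before left it, along the tool's axes as they then stand; what a row does not reach is not made up. Full scale, the value 1, is 20 cm for a shift and pi rad for a turn. A row lasts 1/12 s, in which the tool goes at most 41.7 mm and 7.16 degrees, less where a joint would pass 70% of its speed; a pose out of reach is approached as far as the arm can. A call with a number of a shift or a turn outside -1 to 1 is refused whole. A call with a gripper value outside its range is refused whole. The fingers move at their own pace and stop on an object; the grip force is fixed at half the most. Time passes only in rows, so rows that do not move let the fingers close, or fill a call up. It gives the time, the measured TCP pose, the force, the opening and the grip force at its end, in the units of the state.
- bot.get_obs(): the state, without advancing time (a new reading comes with each control period).
- camera(name): name is "scene" or "top" or "wrist"; returns (picture, depth): 480x640x3 uint8, red, green, blue; 480x640 float32, m along the optical axis (not along the pixel's ray), 0 where there is no reading.
- get_calibration(name): a dict with "fov_y" (degrees; the focal length in pixels is half the picture's height over the tangent of half this angle, whatever the lens; pixels are square), "cx", "cy" (the principal point, pixels), "rvec" (rotation vector, rad) and "tvec" (3), from world to camera coordinates, as OpenCV has them. Camera axes: x right, y down, z forward; pixel columns grow to the right and rows downward; lengths in m; the calibration is good to about 2 mm. A picture is of the moment at which its call begins: read the wrist's pose just before it. get_calibration takes no time and is no camera call; for the wrist camera it gives the pose at the moment of the call.
- bot.job_done(): hands the job in; it is judged then, once.
The state is a dict: "clock": time; "joint_pos": joint angles; "joint_vel": joint speeds; "tau": joint torques, N m; "eef_pos": TCP position; "tool_rot": TCP orientation; "ft_force": force on the tool from outside, world axes, zero at the start; "ft_torque": the same for the moment, N m; "grip_width": finger opening in m; "grasp_force": force on a finger pad.
Only numpy, scipy, OpenCV 4.12 (cv2) and the standard library are available. Lean on these libraries where they do the work, as an engineer would, in place of code of your own. Each camera call takes 0.05 s, during which the arm holds its last target. There are 200 camera calls.

## Working session

There is one attempt and no reset: what is moved stays moved. The work goes in short steps, Python scripts to look and compute and a tool call to move; the robot and the scene stay as the last step left them, time stands still between calls to the robot, and variables do not carry over. Pictures are saved under pics/ and viewed, at most 10 in all, crops included, and the job is handed in when it is done.

Besides the shell and the picture viewer there is one more tool, called after "Call:" as name([rows], argument=value, ...), one row to a line, values as JSON. apply_moves: Moves the arm, as the interface text tells. Its arguments: {"type":"object","properties":{"steps":{"type":"array"}},"required":["steps"]}

```bash
mkdir -p pics
cat > h.py <<'E'
import numpy as np, cv2
from workcell import bot, camera, get_calibration
from scipy.spatial.transform import Rotation as R
def cloud(name):
    c=get_calibration(name); im,d=camera(name)
    f=240/np.tan(np.radians(c["fov_y"])/2)
    v,u=np.mgrid[:480,:640]
    P=np.stack([(u-c["cx"])/f*d,(v-c["cy"])/f*d,d],-1)
    M=R.from_rotvec(np.ravel(c["rvec"])).as_matrix()
    W=(P-np.ravel(c["tvec"]))@M
    W[d==0]=np.nan
    return im,W
def save(n,im): cv2.imwrite("pics/"+n,im[:,:,::-1])
E
python3 - <<'E'
from h import *
o=bot.get_obs(); print({k:np.round(o[k],3) for k in o})
for n in("scene","top"):
    im,W=cloud(n); save(n+".png",im); np.save(n+".npy",W); print(get_calibration(n))
    np.save(n+"_im.npy",im)
E
```

```text
{'clock': np.float64(0.0), 'joint_pos': array([-1.189,  0.241,  0.004,  1.335, -0.   ,  1.571]), 'joint_vel': array([-0.   ,  0.   , -0.001, -0.   ,  0.   , -0.   ]), 'tau': array([-0.0000e+00, -3.7231e+01,  2.5241e+01,  1.7000e-02,  0.0000e+00,
        0.0000e+00]), 'eef_pos': array([ 0.186, -0.463,  0.247]), 'tool_rot': array([ 0.982,  0.19 , -0.   , -0.001]), 'ft_force': array([ 0.113, -0.218, -0.381]), 'ft_torque': array([0.006, 0.007, 0.   ]), 'grasp_force': np.float64(0.0), 'grip_width': np.float64(0.085)}
{'fov_y': 53.69143384612615, 'cx': 314.14248196709633, 'cy': 238.96851876263355, 'rvec': array([ 1.77822947,  1.31972283, -0.74651942]), 'tvec': array([-0.20158766, -0.22289236,  1.15873053])}
{'fov_y': 48.894022897118255, 'cx': 322.0782711108931, 'cy': 242.23067058192515, 'rvec': array([ 2.13274504, -2.16220474,  0.15847179]), 'tvec': array([0.02217327, 0.56687902, 0.73112104])}
```

View pics/scene.png

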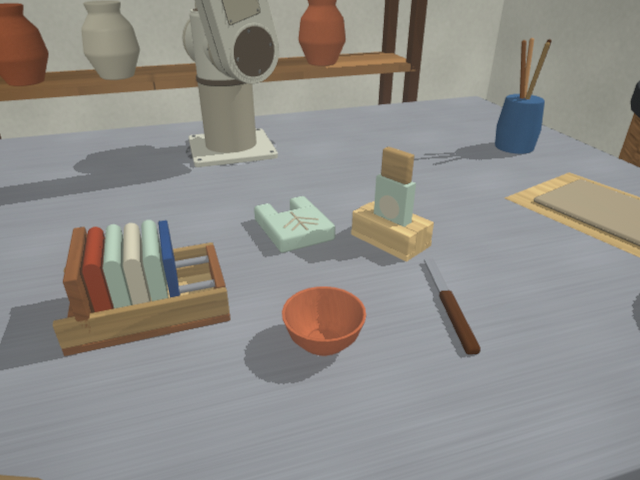

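View pics/top.png

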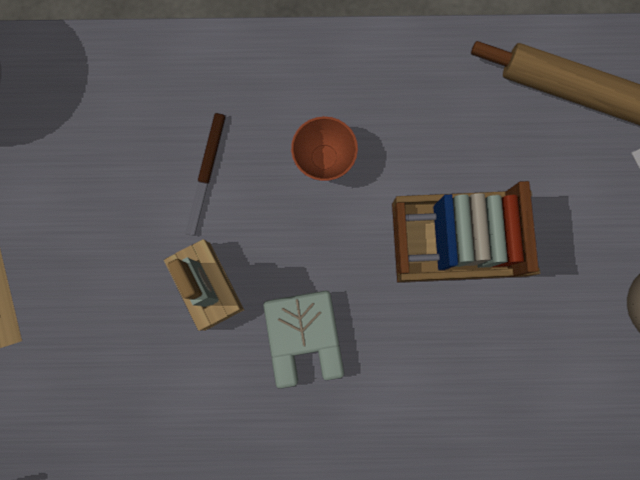

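The red mould is first from the end wall (top ~(512,228)) with the pale mould next (~(497,230)). The blue board is at ~(447,232), the stand at ~(203,285) and its tab at ~(183,275).

Run:
```python
from h import *
im=np.load("top_im.npy");W=np.load("top.npy")
S=np.load("scene.npy");si=np.load("scene_im.npy")
def rect(P,n):
    r=cv2.minAreaRect((P[:,:2]*1000).astype(np.float32)); print(n,len(P),np.round(r[0],1),np.round(r[1],1),round(r[2],1),'z',np.round(np.median(P[:,2]),4))
def sel(W,u0,u1,v0,v1,z0,z1,m=None):
    s=W[v0:v1,u0:u1]; k=(s[...,2]>z0)&(s[...,2]<z1)
    if m is not None:k&=m[v0:v1,u0:u1]
    return s[k]
rect(sel(W,155,250,230,340,.040,.050),"stand top")
rect(sel(W,155,250,230,340,.145,.17),"tab top")
rect(sel(W,155,250,230,340,.10,.13),"slab top")
rect(sel(S,370,425,140,190,.15,.17),"tab scene")
rect(sel(W,385,550,170,295,.045,.055),"rails")
rect(sel(W,500,550,170,295,.100,.113),"wall+")
rect(sel(W,425,465,170,295,.098,.110),"board")
h=im.astype(int)
red=(h[...,0]-h[...,1]>80)
rect(sel(W,485,530,190,270,.06,.12,red),"red")
rect(sel(W,485,530,190,270,.106,.115,red),"red crest")
# profile across row at mid: columns
for v in (225,235,245): 
  s=W[v,430:545]; print([tuple(np.round(1000*p).astype(int)) for p in s[::3]])
```

```text
stand top 2235 [508.3 188.9] [117.   66.6] 27.7 z 0.0456
tab top 572 [508.1 188.8] [50.1 16.2] 27.7 z 0.1562
slab top 388 [508.2 188.6] [60.3 22.4] 26.9 z 0.1109
tab scene 210 [508.6 189.7] [49.3 17.6] 28.7 z 0.1542
rails 2457 [ 574.4 -196.3] [124.2 200.5] 1.8 z 0.0507
wall+ 2412 [ 575.9 -245. ] [124.4  52.7] 2.3 z 0.1076
board 1125 [ 573.5 -165.5] [98.3 25.6] 1.7 z 0.1052
red 0 [0. 0.] [0. 0.] 0.0 z nan
red crest 0 [0. 0.] [0. 0.] 0.0 z nan
[(np.int64(595), np.int64(-150), np.int64(16)), (np.int64(595), np.int64(-155), np.int64(16)), (np.int64(590), np.int64(-153), np.int64(43)), (np.int64(587), np.int64(-153), np.int64(63)), (np.int64(584), np.int64(-153), np.int64(79)), (np.int64(580), np.int64(-153), np.int64(98)), (np.int64(579), np.int64(-155), np.int64(106)), (np.int64(579), np.int64(-160), np.int64(104)), (np.int64(579), np.int64(-163), np.int64(106)), (np.int64(579), np.int64(-168), np.int64(102)), (np.int64(579), np.int64(-171), np.int64(106)), (np.int64(578), np.int64(-174), np.int64(111)), (np.int64(578), np.int64(-178), np.int64(111)), (np.int64(578), np.int64(-183), np.
[... 2513 characters left out ...]
nt64(-238), np.int64(109)), (np.int64(563), np.int64(-242), np.int64(110)), (np.int64(563), np.int64(-245), np.int64(111)), (np.int64(563), np.int64(-250), np.int64(110)), (np.int64(564), np.int64(-256), np.int64(103)), (np.int64(564), np.int64(-259), np.int64(106)), (np.int64(563), np.int64(-262), np.int64(108)), (np.int64(563), np.int64(-266), np.int64(109)), (np.int64(563), np.int64(-270), np.int64(109)), (np.int64(580), np.int64(-320), np.int64(-1)), (np.int64(579), np.int64(-323), np.int64(3)), (np.int64(579), np.int64(-328), np.int64(3))]
  return _methods._mean(a, axis=axis, dtype=dtype,
  ret = ret.dtype.type(ret / rcount)
<stdin>:23: RuntimeWarning: invalid value encountered in cast
```

Call:
apply_moves([
  [[0,0,0],[0,0,-0.032],1],
  [[0.128,-0.093,0],[0,0,0],1],
  [[0.128,-0.093,0],[0,0,0],1],
  [[0.128,-0.093,0],[0,0,0],1],
  [[0.128,-0.093,0],[0,0,0],1],
  [[0.128,-0.093,0],[0,0,0],1],
  [[0.128,-0.093,0],[0,0,0],1],
  [[0.128,-0.093,0],[0,0,0],1],
])

```text
clock: 0.77
eef_pos: [0.2848, -0.2639, 0.248]
tool_rot: [0.971, 0.239, -0.0, -0.0]
ft_force: [1.4, 0.8, -1.4]
grip_width: 0.0853
grasp_force: 0.0
```

Call:
apply_moves([
  [[0.128,-0.093,0],[0,0,0],1],
  [[0.128,-0.093,0],[0,0,0],1],
  [[0.128,-0.093,0],[0,0,0],1],
  [[0.128,-0.093,0],[0,0,0],1],
  [[0.128,-0.093,0],[0,0,0],1],
  [[0.128,-0.093,0],[0,0,0],1],
  [[0.128,-0.093,0],[0,0,0],1],
  [[0.128,-0.093,0],[0,0,0],1],
])

```text
clock: 1.43
eef_pos: [0.3972, -0.0371, 0.2481]
tool_rot: [0.971, 0.239, -0.0, -0.0]
ft_force: [-0.9, 0.6, 0.2]
grip_width: 0.0854
grasp_force: 0.0
```

Call:
apply_moves([
  [[0.128,-0.093,0],[0,0,0],1],
  [[0.128,-0.093,0],[0,0,0],1],
  [[0.128,-0.093,0],[0,0,0],1],
  [[0.128,-0.093,0],[0,0,0],1],
  [[0.128,-0.093,0],[0,0,0],1],
  [[0.128,-0.093,0],[0,0,0],1],
  [[0.128,-0.093,0],[0,0,0],1],
  [[0.128,-0.093,0],[0,0,0],1],
])

```text
clock: 2.1
eef_pos: [0.5096, 0.1896, 0.2477]
tool_rot: [0.971, 0.239, -0.001, 0.0]
ft_force: [-0.1, 0.3, -0.0]
grip_width: 0.0853
grasp_force: 0.0
```

```bash
cat >> h.py <<'E'
def go(x,y,z,yaw):
    "tool-frame shift (fraction of full scale) and z-turn/levelling to reach the pose with the tool down, tool x at yaw deg"
    o=bot.get_obs(); r=R.from_quat(o["tool_rot"])
    t=R.from_euler('z',yaw,degrees=True)*R.from_euler('x',180,degrees=True)
    print("t",round(float(o["clock"]),2),"tcp",np.round(o["eef_pos"],4),"shift",np.round(r.inv().apply(np.array([x,y,z])-o["eef_pos"])/.2,4),
      "shift_after_turn",np.round(t.inv().apply(np.array([x,y,z])-o["eef_pos"])/.2,4),
      "turn",np.round((r.inv()*t).as_rotvec()/np.pi,4),"q6",round(float(o["joint_pos"][5]),3),"F",np.round(o["ft_force"],2),"M",np.round(o["ft_torque"],2),"grip",round(float(o["grip_width"]),4),round(float(o["grasp_force"]),1))
E
python3 - <<'E'
from h import *
go(.5082,.1889,.134,27.7)
im,W=cloud("wrist"); save("w1.png",im)
k=(W[...,2]>.145)&(W[...,2]<.17)&(abs(W[...,0]-.508)<.06)&(abs(W[...,1]-.189)<.06)
P=W[k]; print(len(P), cv2.minAreaRect((P[:,:2]*1000).astype(np.float32)),np.median(P[:,2]))
E
```

```text
t 2.1 tcp [0.5096 0.1896 0.2477] shift [-7.200e-03 -2.000e-04  5.685e-01] shift_after_turn [-7.800e-03 -3.000e-04  5.685e-01] turn [-0.      0.0004 -0.0003] q6 3.015 F [-0.11  0.32 -0.04] M [ 0.04  0.   -0.01] grip 0.0853 0.0
2535 ((508.72845458984375, 192.0252227783203), (49.31697463989258, 16.0240535736084), 27.43767547607422) 0.15527182504971673
```

Call:
apply_moves([
  [[-0.003,-0.003,0.1],[0,0,0],1],
  [[0,0,0.1],[0,0,0],1],
  [[0,0,0.1],[0,0,0],1],
  [[0,0,0.1],[0,0,0],1],
  [[0,0,0.1],[0,0,0],1],
  [[0,0,0.068],[0,0,0],1],
  [[0,0,0],[0,0,0],0],
  [[0,0,0],[0,0,0],0],
])

```text
clock: 2.82
eef_pos: [0.5078, 0.1879, 0.1338]
tool_rot: [0.971, 0.239, -0.001, 0.0]
ft_force: [0.8, -0.4, 0.1]
grip_width: 0.064
grasp_force: 0.0
```

Call:
apply_moves([
  [[0,0,0],[0,0,0],0],
  [[0,0,0],[0,0,0],0],
  [[0,0,0],[0,0,0],0],
  [[0,0,0],[0,0,0],0],
  [[0,0,0],[0,0,0],0],
  [[0,0,0],[0,0,0],0],
  [[0,0,0],[0,0,0],0],
  [[0,0,0],[0,0,0],0],
])

```text
clock: 3.48
eef_pos: [0.5094, 0.1889, 0.136]
tool_rot: [0.971, 0.239, 0.001, -0.0]
ft_force: [-0.2, 1.3, 4.9]
grip_width: 0.0155
grasp_force: 59.5
```

Call:
apply_moves([
  [[0,0,-0.02],[0,0,0],0],
  [[0,0,-0.05],[0,0,0],0],
  [[0,0,-0.1],[0,0,0],0],
  [[0,0,-0.12],[0,0,0],0],
  [[0,0,-0.12],[0,0,0],0],
  [[0,0,-0.12],[0,0,0],0],
  [[0,0,-0.1],[0,0,0],0],
  [[0,0,-0.05],[0,0,0],0],
])

```text
clock: 4.15
eef_pos: [0.5094, 0.1884, 0.2737]
tool_rot: [0.971, 0.239, 0.002, 0.0]
ft_force: [0.8, 0.5, -2.6]
grip_width: 0.015
grasp_force: 58.9
```

Run:
```python
from h import *
go(.5745,-.160,.27,1.8)
im,W=cloud("scene"); save("s2.png",im[60:300,280:520])
np.save("s2.npy",W);np.save("s2i.npy",im)
im,W=cloud("top"); np.save("t2.npy",W)
P=W[(W[...,2]>.235)&(W[...,2]<.3)&(abs(W[...,0]-.509)<.05)&(abs(W[...,1]-.189)<.05)];print(len(P))
```

```text
t 4.15 tcp [0.5094 0.1884 0.2737] shift [-0.5195  1.6945  0.0184] shift_after_turn [0.2707 1.7515 0.0187] turn [ 0.     -0.0011  0.1435] q6 3.014 F [ 0.8   0.49 -2.56] M [ 0.06 -0.04 -0.04] grip 0.015 58.9
874
```

View pics/s2.png

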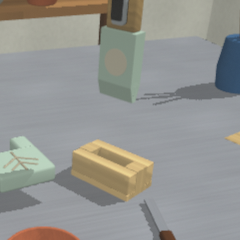

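Mould lifted clean and upright; foot at about crop pixel (120,95), stand empty. Measuring how it sits in the hand.

Run:
```python
from h import *
W=np.load("s2.npy");im=np.load("s2i.npy").astype(int)
o=bot.get_obs(); r=R.from_quat(o["tool_rot"])
T=r.inv().apply((W-o["eef_pos"]).reshape(-1,3)).reshape(W.shape)
k=(abs(T[...,0])<.045)&(abs(T[...,1])<.03)&(T[...,2]>-.03)&(T[...,2]<.15)
g=k&(im[...,1]>im[...,0]+8)
print(k.sum(),g.sum())
P=T[g]*1000
print("extent",np.percentile(P,[0.5,50,99.5],axis=0).round(1))
for z0 in range(15,140,10):
    q=P[(P[:,2]>z0)&(P[:,2]<=z0+10)]
    if len(q)>5: print(z0,len(q),np.percentile(q[:,0],[2,98]).round(1),np.percentile(q[:,1],[5,50,95]).round(1))
def plane(q):
    c=q.mean(0);n=np.linalg.svd(q-c)[2][2];return c.round(1),n.round(3)
for s in (-1,1):
    q=P[(P[:,2]>30)&(P[:,2]<90)&(abs(P[:,1]-s*11)<4)&(abs(P[:,0])<26)]
    if len(q)>50: print(s,len(q),plane(q))
```

```text
4326 2356
extent [[-31.5 -12.   25.8]
 [ 12.3   9.1  70.5]
 [ 29.4  12.  125. ]]
25 316 [-29.2  28.7] [-6.1  9.7 11.3]
35 322 [-29.9  29. ] [-5.7  9.8 11.2]
45 283 [-29.9  29. ] [-7.   9.8 11.4]
55 179 [-30.4  29.1] [-8.6  9.2 11.1]
65 141 [-30.7  28.9] [-10.    9.2  11.1]
75 155 [-31.6  28.9] [-8.6  9.1 11.1]
85 234 [-30.3  29. ] [-7.7  9.3 11.2]
95 271 [-31.  29.] [-6.3  9.5 10.9]
105 229 [-30.3  29. ] [-4.8  7.1  8.9]
115 214 [-30.1  28.7] [-2.1  4.1  6.1]
125 12 [-27.   25.9] [-1.3  2.3  2.8]
1 780 (array([ 2.4, 10. , 51.7]), array([0.   , 1.   , 0.005]))
```

Call:
apply_moves([
  [[0,0,0],[0,0,0.0359],0],
  [[0,0,0],[0,0,0.0359],0],
  [[0,0,0],[0,0,0.0359],0],
  [[0,0,0],[0,0,0.0358],0],
  [[0.02,0.08,0],[0,0,0],0],
  [[0.02,0.13,0],[0,0,0],0],
  [[0.02,0.17,0],[0,0,0],0],
  [[0.02,0.17,0],[0,0,0],0],
])

```text
clock: 4.92
eef_pos: [0.5603, -0.0022, 0.2608]
tool_rot: [0.996, 0.081, -0.009, -0.033]
ft_force: [0.2, -0.6, -3.5]
grip_width: 0.0156
grasp_force: 59.8
```

Call:
apply_moves([
  [[0.02,0.17,0],[0,0,0],0],
  [[0.02,0.17,0],[0,0,0],0],
  [[0.02,0.17,0],[0,0,0],0],
  [[0.02,0.17,0],[0,0,0],0],
  [[0.02,0.17,0],[0,0,0],0],
  [[0.02,0.17,0],[0,0,0],0],
  [[0.02,0.17,0],[0,0,0],0],
  [[0.02,0.17,0],[0,0,0],0],
])

```text
clock: 5.58
eef_pos: [0.6353, -0.2653, 0.2415]
tool_rot: [0.996, 0.08, -0.009, -0.034]
ft_force: [0.0, 0.9, -2.8]
grip_width: 0.0149
grasp_force: 59.8
```

Run:
```python
from h import *
go(.5756,-.2323,.26,1.8)
im,W=cloud("wrist"); save("w2.png",im); np.save("w2.npy",W); np.save("w2i.npy",im)
im,W=cloud("scene"); save("s3.png",im[140:360,30:270]); np.save("s3.npy",W); np.save("s3i.npy",im)
```

```text
t 5.58 tcp [ 0.6353 -0.2653  0.2415] shift [-0.2694 -0.2161 -0.0743] shift_after_turn [-0.2932 -0.1741 -0.0925] turn [-0.022   0.0054  0.041 ] q6 2.563 F [ 0.02  0.9  -2.77] M [-0.11 -0.13  0.04] grip 0.0149 59.8
```

View pics/w2.png

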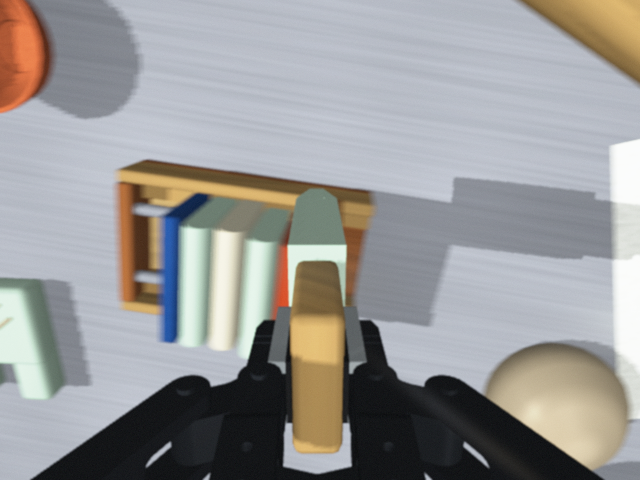

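The view shows the mould in hand still about 7° turned and slightly tilted, over the red mould (~(290,260)) and too far in x; I raise it, square it and bring it back.

Call:
apply_moves([
  [[0,0,-0.1],[0,0,0],0],
  [[0,0,-0.05],[-0.0055,0.0013,0.0103],0],
  [[0,0,0],[-0.0055,0.0013,0.0103],0],
  [[0,0,0],[-0.0055,0.0013,0.0103],0],
  [[0,0,0],[-0.0055,0.0013,0.0103],0],
  [[0,0,0],[0,0,0],0],
  [[0,0,0],[0,0,0],0],
  [[0,0,0],[0,0,0],0],
])

```text
clock: 6.35
eef_pos: [0.6362, -0.2654, 0.2732]
tool_rot: [1.0, 0.016, 0.001, 0.0]
ft_force: [0.5, -0.5, -2.9]
grip_width: 0.0155
grasp_force: 60.2
```

```bash
python3 -c "
from h import *
go(.5756,-.2323,.27,1.8)"
```

```text
t 6.35 tcp [ 0.6362 -0.2654  0.2732] shift [-0.2974 -0.1749  0.0154] shift_after_turn [-0.2975 -0.1747  0.0159] turn [ 0.0002 -0.0004  0.0002] q6 2.714 F [ 0.49 -0.5  -2.95] M [0.03 0.02 0.03] grip 0.0155 60.2
```

Call:
apply_moves([
  [[-0.06,-0.035,0],[0,0,0],0],
  [[-0.06,-0.035,0],[0,0,0],0],
  [[-0.06,-0.035,0],[0,0,0],0],
  [[-0.06,-0.035,0.015],[0,0,0],0],
  [[-0.0575,-0.035,0],[0,0,0],0],
  [[0,0,0],[0,0,0],0],
  [[0,0,0],[0,0,0],0],
  [[0,0,0],[0,0,0],0],
])

```text
clock: 7.02
eef_pos: [0.5766, -0.233, 0.2712]
tool_rot: [1.0, 0.015, 0.002, 0.001]
ft_force: [0.1, 0.2, -3.2]
grip_width: 0.0157
grasp_force: 60.2
```

Run:
```python
from h import *
go(.5756,-.2323,.25,1.8)
o=bot.get_obs()
for n in ("wrist","scene"):
    im,W=cloud(n); save(n+"4.png",im if n=="wrist" else im[150:350,40:250].repeat(3,0).repeat(3,1)); np.save(n+"4.npy",W); np.save(n+"4i.npy",im)
    c=im.astype(int)
    # row frame (assumed origin .5749,-.2108, yaw 1.8)
    a=np.radians(1.8);D=(W[...,:2]-[.5749,-.2108])@np.array([[np.cos(a),-np.sin(a)],[np.sin(a),np.cos(a)]])*1000
    z=W[...,2]*1000
    k=(z>99)&(z<116)&(abs(D[...,0])<44)&(D[...,1]>-75)&(D[...,1]<70)
    print(n,k.sum())
    for lo in (-44,-30,-15,0,15,30):
        q=k&(D[...,0]>lo)&(D[...,0]<lo+14)
        # crest profile in 2-mm bins: max height
        b=np.arange(-75,70,3); 
        print(lo,[(int(y)+1,int(np.median(z[q&(D[...,1]>=y)&(D[...,1]<y+3)]))) for y in b if (q&(D[...,1]>=y)&(D[...,1]<y+3)).sum()>3])
    # colour boundaries at crest level
    red=k&(c[...,0]>c[...,1]*2)&(c[...,0]>110)
    if red.sum()>20: print("red y",np.percentile(D[red][:,1],[2,50,98]).round(1),"x",np.percentile(D[red][:,0],[2,98]).round(1))
    blue=k&(c[...,2]>c[...,0]*1.8)
    if blue.sum()>20: print("blue y",np.percentile(D[blue][:,1],[2,50,98]).round(1),"x",np.percentile(D[blue][:,0],[1,99]).round(1))
```

```text
t 7.02 tcp [ 0.5766 -0.233   0.2712] shift [-0.0053 -0.0041  0.106 ] shift_after_turn [-0.0049 -0.0038  0.106 ] turn [ 0.0007 -0.0013 -0.0001] q6 2.727 F [ 0.07  0.18 -3.24] M [-0.03 -0.02 -0.01] grip 0.0157 60.2
wrist 13510
-44 [(-59, 104), (-56, 105), (-53, 105), (-50, 105), (-47, 105), (-44, 105), (-2, 104), (1, 103), (4, 103), (7, 107), (10, 108), (13, 109), (16, 108), (19, 107), (22, 105), (25, 102), (28, 106), (31, 108), (34, 109), (37, 109), (40, 107), (43, 105), (46, 100), (49, 103), (52, 103), (55, 103), (58, 103)]
-30 [(-59, 104), (-56, 105), (-53, 105), (-50, 105), (-47, 105), (-44, 105), (-2, 105), (1, 104), (4, 104), (7, 107), (10, 108), (13, 109), (16, 108), (19, 107), (22, 104), (25, 102), (28, 106), (31, 108), (34, 109), (37, 109), (40, 108), (43, 105), (46, 100), (49, 103), (52, 103), (55, 103), (58, 103)]
-15 [(-59, 105), (-56, 105), (-53, 105), (-50, 105), (-47, 105), (-44, 104), (-5, 108), (-2, 106), (1, 103), (4, 104), (7, 107), (10, 109), (13, 109), (16, 109), (19, 107), (22, 104), (25, 102), (28, 106), (31, 108), (34, 109), (37, 109), (40, 108), (43, 105), (46,
[... 3319 characters left out ...]
 109), (16, 108), (19, 106), (22, 103), (28, 106), (31, 108), (34, 109), (37, 108), (40, 107), (43, 103), (46, 102), (49, 103), (52, 103), (55, 103), (58, 103)]
30 [(-59, 104), (-56, 105), (-53, 105), (-50, 105), (-47, 105), (-44, 103), (-41, 102), (-38, 105), (-35, 105), (-32, 107), (-29, 108), (-26, 106), (-23, 103), (-20, 100), (-17, 104), (-14, 107), (-11, 106), (-8, 107), (-5, 106), (-2, 104), (1, 101), (4, 105), (7, 107), (10, 109), (13, 109), (16, 108), (19, 106), (22, 102), (25, 104), (28, 107), (31, 108), (34, 109), (37, 109), (40, 106), (43, 104), (46, 102), (49, 103), (52, 103), (55, 103), (58, 103)]
red y [-36.2 -28.7 -23.3] x [-39.9  40.7]
blue y [47.9 53.4 58.7] x [-43.2  42.3]
```

View pics/scene4.png

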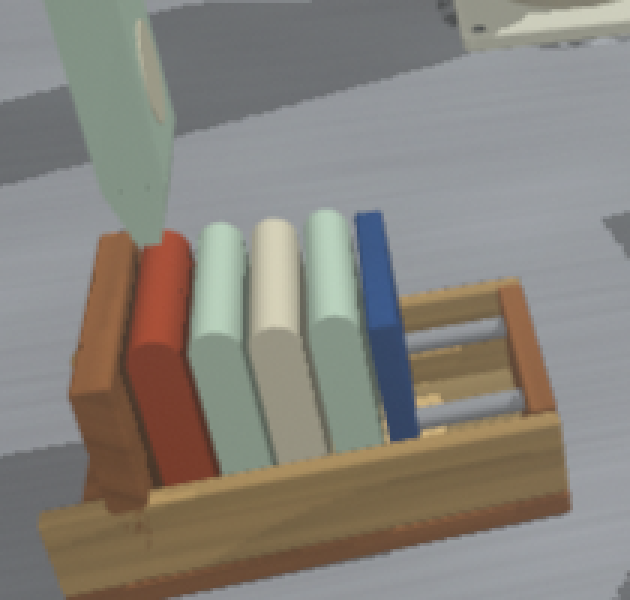

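View pics/wrist4.png

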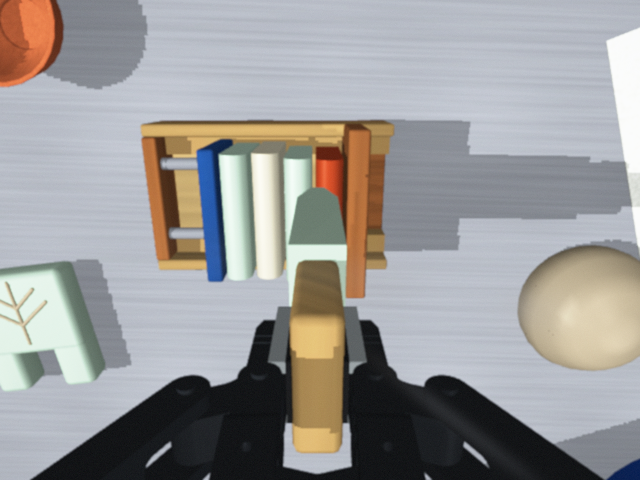

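Scene view: foot hangs above the red/first gap, crests at regular pitch. Both cameras put the row ~2 mm more to +y than the top camera; I reference them to the mould in hand.

Run:
```python
from h import *
from scipy.optimize import least_squares
o=bot.get_obs(); a=np.radians(1.8); M=np.array([[np.cos(a),-np.sin(a)],[np.sin(a),np.cos(a)]])
t=((o["eef_pos"][:2]-[.5749,-.2108])@M)*1000; print("tcp row",t.round(1))
for n in ("wrist","scene"):
    W=np.load(n+"4.npy"); c=np.load(n+"4i.npy").astype(int); z=W[...,2]*1000; D=(W[...,:2]-[.5749,-.2108])@M*1000
    g=(abs(D[...,0]-t[0])<32)&(abs(D[...,1]-t[1])<14)
    for z0,z1 in ((242,250),(222,240),(175,215),(146,150),(286,296)):
        q=g&(z>z0)&(z<z1)
        if q.sum()>20: print(n,z0,q.sum(),"y",np.percentile(D[q][:,1],[1,5,50,95,99]).round(1),"x",np.percentile(D[q][:,0],[1,99]).round(1))
    # crest fit: four half-cylinders, shift s
    k=(z>103)&(z<112)&(abs(D[...,0])<42)&(D[...,1]>-38)&(D[...,1]<42)&~(g&(z>112))
    x,y,h=D[k][:,0],D[k][:,1],z[k]
    def f(p):
        u=y-p[0]-p[2]*x; u=u-22*np.clip(np.round((u+33)/22),0,3)+33
        return p[1]-9.5+np.sqrt(np.clip(90.25-u*u,1,None))-h
    r=least_squares(f,[2,110,0],loss="soft_l1"); print(n,"shift,crest z,yaw",r.x.round(4))
W=np.load("scene4.npy");k=0
z=W[...,2]*1000;D=(W[...,:2]-[.5749,-.2108])@M*1000
for s in range(145,180,3):
    q=(abs(D[...,0]-t[0])<36)&(abs(D[...,1]-t[1])<16)&(z>s)&(z<s+3)
    if q.sum()>5: print(s,np.percentile(D[q][:,1],[3,97]).round(1))
q=(abs(D[...,0]-t[0])<36)&(abs(D[...,1]-t[1])<16)&(z>130)&(z<200);print("foot z",np.percentile(z[q],[.3,1]))
for n in ("scene4","wrist4"):
    W=np.load(n+".npy");z=W[...,2]*1000;D=(W[...,:2]-[.5749,-.2108])@M*1000
    q=(z>47)&(z<53)&(abs(D[...,0])<70)&(abs(abs(D[...,0])-56)<12)&(D[...,1]>-20)&(D[...,1]<110);print(n,"rails x",np.percentile(D[q][:,0],[1,99]).round(1))
```

```text
tcp row [  1.1 -22.3]
wrist 242 1628 y [-32.5 -32.2 -21.9 -11.2 -10.8] x [ 7.6 31.7]
wrist 222 757 y [-32.5 -31.6 -21.5 -11.9 -11. ] x [31.1 32. ]
wrist 175 1002 y [-32.6 -31.7 -21.8 -12.  -11. ] x [31.4 32.3]
wrist 146 31 y [-26.9 -26.6 -22.8 -17.8 -17.1] x [31.9 32.6]
wrist 286 8952 y [-34.4 -30.8 -21.7 -12.7  -9.8] x [-21.6  26.1]
wrist shift,crest z,yaw [2.55530e+00 1.09496e+02 2.00000e-03]
scene 242 300 y [-33.3 -32.  -18.2 -11.5 -11.4] x [-25.4  31.7]
scene 222 546 y [-33.3 -32.2 -18.5 -11.5 -11.3] x [-26.4  32.1]
scene 175 1077 y [-33.4 -32.2 -18.7 -10.9 -10.8] x [-26.8  32.5]
scene 146 37 y [-27.6 -27.2 -22.7 -17.8 -17.4] x [-11.   32.3]
scene 286 402 y [-36.1 -34.7 -22.6 -10.1  -8.9] x [-20.3  26.4]
scene shift,crest z,yaw [ 1.898600e+00  1.093754e+02 -7.000000e-04]
145 [-27.2 -18.2]
148 [-28.  -17.2]
151 [-28.  -16.3]
154 [-29.5 -15.5]
157 [-30.1 -14.9]
160 [-30.7 -14.1]
163 [-32.1 -13.2]
166 [-32.7 -11.8]
169 [-31.7 -11.6]
172 [-32.7 -11.6]
175 [-32.4 -11.5]
178 [-32.5 -11.6]
foot z [145.38885417 146.3568732 ]
scene4 rails x [-60.7  62.4]
wrist4 rails x [-59.8  62.6]
```

Call:
apply_moves([
  [[0,-0.0125,0],[0.0007,-0.0013,0],0],
  [[0,0,0.03],[0,0,0],0],
  [[0,0,0.04],[0,0,0],0],
  [[0,0,0.04],[0,0,0],0],
  [[0,0,0.03],[0,0,0],0],
  [[0,0,0.02],[0,0,0],0],
  [[0,0,0.008],[0,0,0],0],
  [[0,0,0],[0,0,0],0],
])

```text
clock: 7.78
eef_pos: [0.5756, -0.23, 0.2367]
tool_rot: [1.0, 0.015, -0.001, -0.0]
ft_force: [0.2, -0.9, -3.2]
grip_width: 0.015
grasp_force: 60.2
```

```bash
python3 -c "
from h import *
go(.5764,-.2305,.235,1.8)"
```

```text
t 7.78 tcp [ 0.5756 -0.23    0.2367] shift [0.004  0.0025 0.0087] shift_after_turn [0.004  0.0025 0.0087] turn [-0.0003  0.0006 -0.0002] q6 2.73 F [ 0.17 -0.9  -3.15] M [0.01 0.01 0.03] grip 0.015 60.2
```

Call:
apply_moves([
  [[0,0,0.007],[0,0,0],0],
  [[0,0,0.007],[0,0,0],0],
  [[0,0,0.007],[0,0,0],0],
  [[0,0,0.007],[0,0,0],0],
  [[0,0,0.007],[0,0,0],0],
  [[0,0,0.007],[0,0,0],0],
  [[0,0,0.006],[0,0,0],0],
  [[0,0,0.006],[0,0,0],0],
])

```text
clock: 8.45
eef_pos: [0.5759, -0.2302, 0.2266]
tool_rot: [1.0, 0.016, -0.0, -0.0]
ft_force: [-0.4, -0.4, -3.3]
grip_width: 0.0153
grasp_force: 60.3
```

Call:
apply_moves([
  [[0,-0.0022,0.0075],[0,0,0],0],
  [[0,-0.0022,0.0075],[0,0,0],0],
  [[0,-0.0022,0.0075],[0,0,0],0],
  [[0,-0.0022,0.0075],[0,0,0],0],
  [[0,-0.0022,0.0075],[0,0,0],0],
  [[0,-0.0022,0.0075],[0,0,0],0],
  [[0,-0.0022,0.0075],[0,0,0],0],
  [[0,-0.0022,0.0075],[0,0,0],0],
])

```text
clock: 9.12
eef_pos: [0.5761, -0.2273, 0.2158]
tool_rot: [1.0, 0.015, 0.0, 0.001]
ft_force: [-1.7, -1.9, 6.8]
grip_width: 0.0152
grasp_force: 61.5
```

Call:
apply_moves([
  [[0,-0.0022,0.0075],[0,0,0],0],
  [[0,-0.0022,0.0075],[0,0,0],0],
  [[0,-0.0022,0.0075],[0,0,0],0],
  [[0,-0.0022,0.0075],[0,0,0],0],
  [[0,-0.0022,0.0075],[0,0,0],0],
  [[0,-0.0022,0.0075],[0,0,0],0],
  [[0,-0.0022,0.0075],[0,0,0],0],
  [[0,-0.0022,0.0075],[0,0,0],0],
])

```text
clock: 9.78
eef_pos: [0.5774, -0.2243, 0.2061]
tool_rot: [1.0, 0.015, 0.003, 0.002]
ft_force: [-0.0, -2.1, 7.7]
grip_width: 0.0154
grasp_force: 61.7
```

```bash
python3 -c "
from h import *
go(.5764,-.2237,.185,1.8)
im,W=cloud('scene'); save('s5.png',im[150:350,40:250].repeat(3,0).repeat(3,1))"
```

```text
t 9.78 tcp [ 0.5774 -0.2243  0.2061] shift [-0.0056 -0.0038  0.1054] shift_after_turn [-0.005  -0.0034  0.1054] turn [ 0.0012 -0.0018 -0.0003] q6 2.741 F [-0.02 -2.14  7.73] M [-0.66  0.1   0.09] grip 0.0154 61.7
```

View pics/s5.png

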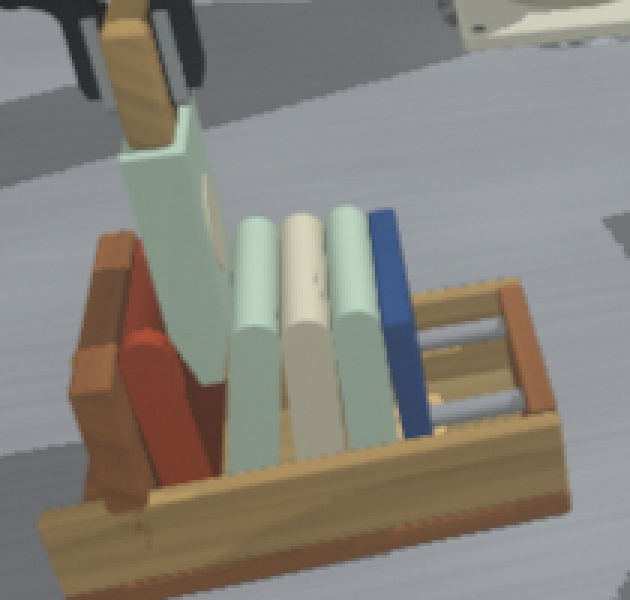

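The foot is in between red and pale; red leans slightly on the wall and the others stand. Continuing down.

Call:
apply_moves([
  [[0,-0.0008,0.007],[0,0,0],0],
  [[0,-0.0008,0.007],[0,0,0],0],
  [[0,-0.0008,0.007],[0,0,0],0],
  [[0,-0.0008,0.007],[0,0,0],0],
  [[0,0,0.007],[0,0,0],0],
  [[0,0,0.007],[0,0,0],0],
  [[0,0,0.007],[0,0,0],0],
  [[0,0,0.007],[0,0,0],0],
])

```text
clock: 10.5
eef_pos: [0.5772, -0.2236, 0.1942]
tool_rot: [1.0, 0.015, 0.002, 0.002]
ft_force: [-0.6, -2.6, 4.7]
grip_width: 0.0156
grasp_force: 61.2
```

```bash
python3 -c "
from h import *
go(.5764,-.2235,.185,1.8)"
```

```text
t 10.5 tcp [ 0.5772 -0.2236  0.1942] shift [-0.0044 -0.0008  0.0458] shift_after_turn [-0.0042 -0.0007  0.0458] turn [ 0.001  -0.0015 -0.0002] q6 2.742 F [-0.55 -2.62  4.7 ] M [-0.84 -0.06  0.1 ] grip 0.0156 61.2
```

Call:
apply_moves([
  [[0,0,0.008],[0,0,0],0],
  [[0,0,0.008],[0,0,0],0],
  [[0,0,0.008],[0,0,0],0],
  [[0,0,0.008],[0,0,0],0],
  [[0,0,0.008],[0,0,0],0],
  [[0,0,0.008],[0,0,0],0],
  [[0,0,0.008],[0,0,0],0],
  [[0,0,0.008],[0,0,0],0],
])

```text
clock: 11.17
eef_pos: [0.5752, -0.2237, 0.1778]
tool_rot: [1.0, 0.015, -0.001, 0.001]
ft_force: [-0.2, -5.9, 0.0]
grip_width: 0.0155
grasp_force: 60.8
```

Call:
apply_moves([
  [[0,0,0.008],[0,0,0],0],
  [[0,0,0.008],[0,0,0],0],
  [[0,0,0.008],[0,0,0],0],
  [[0,0,0.008],[0,0,0],0],
  [[0,0,0.008],[0,0,0],0],
  [[0,0,0.008],[0,0,0],0],
  [[0,0,0.008],[0,0,0],0],
  [[0,0,0.008],[0,0,0],0],
])

```text
clock: 11.83
eef_pos: [0.575, -0.2238, 0.1649]
tool_rot: [1.0, 0.015, -0.001, 0.001]
ft_force: [-0.7, -6.6, 0.4]
grip_width: 0.0151
grasp_force: 60.8
```

```bash
python3 -c "
from h import *
go(.5764,-.2235,.155,1.8)"
```

```text
t 11.83 tcp [ 0.575  -0.2238  0.1649] shift [ 0.007  -0.0011  0.0496] shift_after_turn [ 0.0069 -0.001   0.0496] turn [ 0.0006  0.0008 -0.0004] q6 2.742 F [-0.74 -6.64  0.37] M [-1.57 -0.06  0.15] grip 0.0151 60.8
```

Call:
apply_moves([
  [[0,0,0.006],[0,0,0],0],
  [[0,0,0.006],[0,0,0],0],
  [[0,0,0.006],[0,0,0],0],
  [[0,0,0.006],[0,0,0],0],
  [[0,0,0.006],[0,0,0],0],
  [[0,0,0.006],[0,0,0],0],
  [[0,0,0.006],[0,0,0],0],
  [[0,0,0.006],[0,0,0],0],
])

```text
clock: 12.5
eef_pos: [0.575, -0.2238, 0.1553]
tool_rot: [1.0, 0.015, -0.001, 0.001]
ft_force: [-0.2, -5.9, 0.2]
grip_width: 0.0152
grasp_force: 60.8
```

Call:
apply_moves([
  [[0,0,0.003],[0,0,0],0],
  [[0,0,0.003],[0,0,0],0],
  [[0,0,0.003],[0,0,0],0],
  [[0,0,0.003],[0,0,0],0],
  [[0,0,0.003],[0,0,0],0],
  [[0,0,0.003],[0,0,0],0],
  [[0,0,0.003],[0,0,0],0],
  [[0,0,0.003],[0,0,0],0],
])

```text
clock: 13.17
eef_pos: [0.575, -0.2238, 0.1506]
tool_rot: [1.0, 0.015, -0.001, 0.001]
ft_force: [-0.3, -7.3, 0.5]
grip_width: 0.0157
grasp_force: 60.8
```

Call:
apply_moves([
  [[0,0,0.003],[0,0,0],0],
  [[0,0,0.003],[0,0,0],0],
  [[0,0,0.003],[0,0,0],0],
  [[0,0,0.003],[0,0,0],0],
  [[0,0,0.003],[0,0,0],0],
  [[0,0,0.003],[0,0,0],0],
  [[0,0,0.003],[0,0,0],0],
  [[0,0,0.003],[0,0,0],0],
])

```text
clock: 13.83
eef_pos: [0.575, -0.2239, 0.1457]
tool_rot: [1.0, 0.015, -0.001, 0.001]
ft_force: [0.6, -7.1, -0.5]
grip_width: 0.0159
grasp_force: 60.8
```

Call:
apply_moves([
  [[0,0,0.003],[0,0,0],0],
  [[0,0,0.003],[0,0,0],0],
  [[0,0,0.003],[0,0,0],0],
  [[0,0,0.003],[0,0,0],0],
  [[0,0,0.003],[0,0,0],0],
  [[0,0,0.003],[0,0,0],0],
  [[0,0,0],[0,0,0],0],
  [[0,0,0],[0,0,0],0],
])

```text
clock: 14.5
eef_pos: [0.5749, -0.2239, 0.142]
tool_rot: [1.0, 0.015, -0.001, 0.001]
ft_force: [-0.1, -7.9, -0.5]
grip_width: 0.0155
grasp_force: 60.8
```

Call:
apply_moves([
  [[0,0,0.0025],[0,0,0],0],
  [[0,0,0.0025],[0,0,0],0],
  [[0,0,0.0025],[0,0,0],0],
  [[0,0,0.0025],[0,0,0],0],
  [[0,0,0],[0,0,0],0],
  [[0,0,0],[0,0,0],0],
  [[0,0,0],[0,0,0],0],
  [[0,0,0],[0,0,0],0],
])

```text
clock: 15.17
eef_pos: [0.5751, -0.2239, 0.1412]
tool_rot: [1.0, 0.015, -0.001, 0.001]
ft_force: [-0.9, -6.0, 3.8]
grip_width: 0.0154
grasp_force: 61.5
```

Call:
apply_moves([
  [[0,0.0015,0],[0,0,0],0],
  [[0,0.0015,0],[0,0,0],0],
  [[0,0.0015,0],[0,0,0],0],
  [[0,0.0015,0],[0,0,0],0],
  [[0,0,0.002],[0,0,0],0],
  [[0,0,0.002],[0,0,0],0],
  [[0,0,0],[0,0,0],0],
  [[0,0,0],[0,0,0],0],
])

```text
clock: 15.83
eef_pos: [0.5752, -0.2241, 0.1412]
tool_rot: [1.0, 0.015, -0.001, 0.0]
ft_force: [-2.2, -4.9, 8.5]
grip_width: 0.0153
grasp_force: 62.0
```

```bash
python3 -c "
from h import *
go(.5764,-.225,.1412,1.8)
im,W=cloud('scene'); save('s6.png',im[150:350,40:250].repeat(3,0).repeat(3,1))"
```

```text
t 15.83 tcp [ 0.5752 -0.2241  0.1412] shift [ 0.0059  0.0045 -0.0001] shift_after_turn [ 0.0059  0.0045 -0.0001] turn [ 0.0002  0.0003 -0.0003] q6 2.74 F [-2.21 -4.91  8.49] M [-0.88  0.78  0.1 ] grip 0.0153 62.0
```

View pics/s6.png

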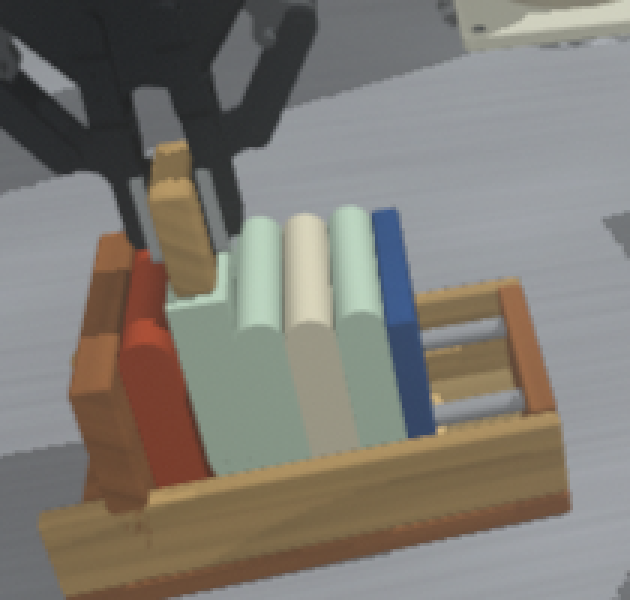

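The mould is down, red against the wall, all standing, board pushed back. Relieving the side load, a slightly firmer press, then release.

Call:
apply_moves([
  [[0,0.002,0],[0,0,0],0],
  [[0,0.002,0],[0,0,0],0],
  [[0,0.002,0.002],[0,0,0],0],
  [[0,0.002,0.001],[0,0,0],0],
  [[0,0,0],[0,0,0],0],
  [[0,0,0],[0,0,0],0],
  [[0,0,0],[0,0,0],0],
  [[0,0,0],[0,0,0],0],
])

```text
clock: 16.55
eef_pos: [0.5753, -0.2243, 0.1412]
tool_rot: [1.0, 0.016, -0.0, -0.001]
ft_force: [-3.7, -0.7, 12.1]
grip_width: 0.0149
grasp_force: 62.5
```

Call:
apply_moves([
  [[0,0,0],[0,0,0],0.5],
  [[0,0,0],[0,0,0],0.5],
  [[0,0,0],[0,0,0],0.5],
  [[0,0,0],[0,0,0],0.5],
  [[0,0,0],[0,0,0],0.5],
  [[0,0,0],[0,0,0],0.5],
  [[0,0,0],[0,0,0],0.5],
  [[0,0,0],[0,0,0],0.5],
])

```text
clock: 17.22
eef_pos: [0.5757, -0.2252, 0.1395]
tool_rot: [1.0, 0.016, -0.0, -0.0]
ft_force: [0.2, 0.2, -0.3]
grip_width: 0.0426
grasp_force: 0.0
```

Call:
apply_moves([
  [[0,0,-0.05],[0,0,0],0.5],
  [[0,0,-0.1],[0,0,0],0.5],
  [[0,0,-0.1],[0,0,0],0.5],
  [[0,0,-0.1],[0,0,0],0.5],
  [[0,0,-0.1],[0,0,0],0.5],
  [[-0.1,0,-0.1],[0,0,0],0.5],
  [[-0.15,0,0],[0,0,0],0.5],
  [[-0.15,0,0],[0,0,0],0.5],
])

```text
clock: 17.88
eef_pos: [0.4964, -0.2281, 0.2521]
tool_rot: [1.0, 0.016, 0.002, 0.001]
ft_force: [-0.6, -0.2, -0.4]
grip_width: 0.0428
grasp_force: 0.0
```

Run:
```python
from h import *
go(.5764,-.225,.1412,1.8)
im,W=cloud('scene'); save('s7.png',im[150:350,40:250].repeat(3,0).repeat(3,1))
a=np.radians(1.8);M=np.array([[np.cos(a),-np.sin(a)],[np.sin(a),np.cos(a)]])
D=(W[...,:2]-[.5757,-.209])@M*1000; z=W[...,2]*1000; g=(abs(D[...,0])<50)&(abs(D[...,1]+15)<25)
for z0,z1 in((157,170),(112,120)):
    q=g&(z>z0)&(z<z1); print(z0,q.sum(),np.median(z[q]) if q.any() else 0, cv2.minAreaRect(D[q].astype(np.float32)) if q.sum()>5 else 0)
q=g&(z>145)&(z<170); print("tab top z",np.percentile(z[q],[50,90,98]).round(1))
q=g&(z>125)&(z<158)&(D[...,0]>15);
for s in(120,130,140,150):
    q=g&(z>s)&(z<s+8);print(s,np.percentile(D[q],[3,97],axis=0).round(1).tolist())
c=im.astype(int);b=(abs(D[...,0])<50)&(c[...,2]>c[...,0]*1.8)&(z>95)&(z<110)&(D[...,1]>30)&(D[...,1]<90);print("board y",np.percentile(D[b][:,1],[2,98]).round(1))
```

```text
t 17.88 tcp [ 0.4964 -0.2281  0.2521] shift [ 0.3984 -0.0035  0.556 ] shift_after_turn [ 0.4003 -0.0027  0.5546] turn [ 0.0006 -0.0011  0.0002] q6 2.679 F [-0.56 -0.22 -0.43] M [-0.05  0.09  0.  ] grip 0.0428 0.0
157 295 160.2273176571236 ((-0.3614482879638672, -15.066715240478516), (49.68383026123047, 15.963652610778809), 0.3961954712867737)
112 252 114.6136314062428 ((-0.6244392395019531, -15.393271446228027), (22.183679580688477, 60.95424270629883), 89.88090515136719)
tab top z [158.9 160.8 161.2]
120 [[-19.8, -21.9], [23.9, -7.3]]
130 [[-17.7, -22.0], [24.1, -7.3]]
140 [[-15.9, -22.1], [24.0, -7.3]]
150 [[-17.6, -22.2], [24.1, -7.2]]
board y [53.1 63.3]
```

View pics/s7.png

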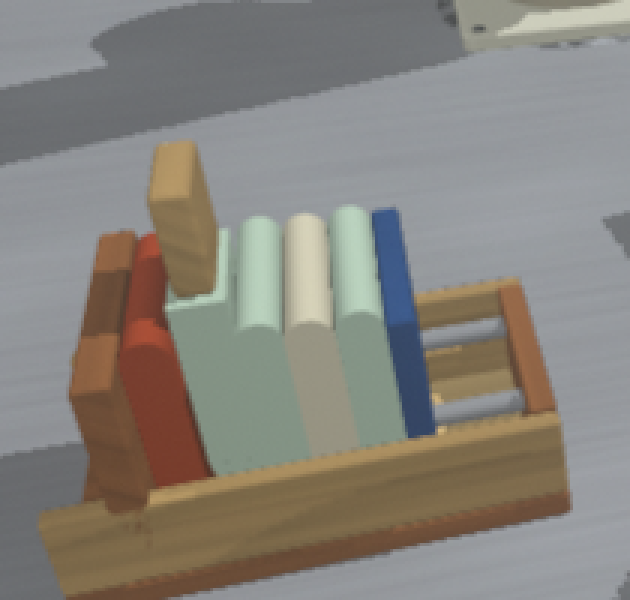

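The mould stands square at rack y ≈ -15 mm with its foot at z ≈ 14.5 mm. The row is upright and the board is back about 6 mm, so I'm handing it in.

```bash
python3 -c "
from h import *
print(bot.job_done())"
```

```text
the job is handed in; nothing more can be done
None
```

I put the mould in the rack beside the red one on the blue-board side, pressed it onto the rack floor and released it. It stands square and upright with the neighbours standing, and I handed the job in, though no verdict came back.

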